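# Lay out the pad pack for a keg-filler clamp head

### The job

Lay out the service kit for the keg filler's clamp head: on the dark square plate build a neat, centred stack with the red rubber pad at the bottom, then every white spacer that is on the bench, then the blue cap disc on top. Stand the brass hand nut, flange down, on the bench about 2 cm clear of the plate's yellow-striped edge, opposite the middle of that edge, and stand the amber grease pot midway between the two green cans, in line with them. The nut and pot may be done at any time; do not shift the cans, the wrench or the rinse bottle.

Things in the scene. Friction and masses are not known exactly. Their poses are not given: they have to be found in the camera images.
- plate: Fixed dark steel plate, 130 x 130 mm, top 8 mm above the bench, with a white ring and dot marking its centre. Origin at the centre of its underside on the bench; its +y axis points to the edge with the yellow stripe (the edge is 65 mm from the centre), z up.
- pad_c (a point): Red rubber pad, a flat solid disc, diameter 64 mm, 14 mm thick, 70 g, lying on the bench. Either face may be up; origin at its centre, half-way up; z is its axis.
- spacer1_c (a point): White plastic spacer, a flat solid disc, diameter 60 mm, 12 mm thick, 50 g, lying on the bench. Three to five of the five spacers are there; the others are absent (None). All are alike. Either face may be up; origin at its centre, half-way up; z is its axis.
- spacer2_c (a point): White plastic spacer, a flat solid disc, diameter 60 mm, 12 mm thick, 50 g, lying on the bench. Three to five of the five spacers are there; the others are absent (None). All are alike. Either face may be up; origin at its centre, half-way up; z is its axis.
- spacer3_c (a point): White plastic spacer, a flat solid disc, diameter 60 mm, 12 mm thick, 50 g, lying on the bench. Three to five of the five spacers are there; the others are absent (None). All are alike. Either face may be up; origin at its centre, half-way up; z is its axis.
- spacer4_c (a point): White plastic spacer, a flat solid disc, diameter 60 mm, 12 mm thick, 50 g, lying on the bench. Three to five of the five spacers are there; the others are absent (None). All are alike. Either face may be up; origin at its centre, half-way up; z is its axis.
- spacer5_c (a point): White plastic spacer, a flat solid disc, diameter 60 mm, 12 mm thick, 50 g, lying on the bench. Three to five of the five spacers are there; the others are absent (None). All are alike. Either face may be up; origin at its centre, half-way up; z is its axis.
- cap_c (a point): Blue cap disc, flat and solid, diameter 56 mm, 10 mm thick, 60 g, lying on the bench. Either face may be up; origin at its centre, half-way up; z is its axis.
- nut_c (a point): Brass hand nut standing on its flange: flange diameter 44 mm and 8 mm thick, above it a knurled grip of diameter 32 mm; 30 mm tall in all, about 120 g. Origin on its axis, 15 mm above its underside; z up along the axis.
- pot_c (a point): Amber grease pot with a closed white lid: body diameter 50 mm up to 46 mm, lid diameter 52 mm above that, 60 mm tall in all, about 140 g. Origin on its axis, 30 mm above its underside; z up.
- can_a: Green can, diameter 60 mm, 70 mm tall, 800 g, standing loose. Origin at the centre of its underside; its x axis points to the other green can, whose centre is 190 mm away.
- can_b: The other green can, same size and mass. Origin at the centre of its underside.
- wrench: Bystander: steel wrench, 170 mm long, lying loose on the bench beyond the plate. Origin at its middle, underside; it lies along its x axis.
- rinse: Bystander: blue rinse bottle, diameter 56 mm, 130 mm tall, standing loose. Origin at the centre of its underside.
Things that resemble listed ones, but are neither listed nor needed, are in the scene too. Leave any pink or purple look-alike of the part that bears nut_c alone.

How it is judged:
On the way, in this order (a step that is already met when the one before it is completed fails the run):
1. the red pad lies flat and centred on the plate, let go (horizontal distance between pad_c and plate below 0.008 m and angle between the z axis of pad_c and the z axis of plate, either way round below 0.08 rad and height (world z) of pad_c below 0.019 m and contact force between pad and the fingers below 0.05 N), for 0.2 s.
2. all the white spacers present lie flat and centred on the pad, let go (horizontal distance between each of pad_c, spacer1_c, spacer2_c, spacer3_c, spacer4_c, spacer5_c and plate below 0.008 m and angle between the z axis of each of pad_c, spacer1_c, spacer2_c, spacer3_c, spacer4_c, spacer5_c and the z axis of plate, either way round below 0.08 rad and height (world z) of pad_c below 0.019 m and height (world z) of spacer1_c between 0.024 and 0.082 m and height (world z) of spacer2_c between 0.024 and 0.082 m and height (world z) of spacer3_c between 0.024 and 0.082 m and height (world z) of spacer4_c between 0.024 and 0.082 m and height (world z) of spacer5_c between 0.024 and 0.082 m and contact force between each of spacer1, spacer2, spacer3, spacer4, spacer5 and the fingers below 0.05 N), for 0.2 s.
3. the blue cap disc lies flat and centred on top of the spacers, let go (horizontal distance between each of pad_c, spacer1_c, spacer2_c, spacer3_c, spacer4_c, spacer5_c, cap_c and plate below 0.008 m and angle between the z axis of each of pad_c, spacer1_c, spacer2_c, spacer3_c, spacer4_c, spacer5_c, cap_c and the z axis of plate, either way round below 0.08 rad and height (world z) of pad_c below 0.019 m and height (world z) of spacer1_c between 0.024 and 0.082 m and height (world z) of spacer2_c between 0.024 and 0.082 m and height (world z) of spacer3_c between 0.024 and 0.082 m and height (world z) of spacer4_c between 0.024 and 0.082 m and height (world z) of spacer5_c between 0.024 and 0.082 m and height (world z) of cap_c between 0.055 and 0.095 m and ((angle between spacer1_c's own z axis and vertical below 0.2 rad and z of cap_c in the frame of spacer1_c above 0.007 m) or (angle between spacer1_c's own z axis and vertical above 2.9 rad and z of cap_c in the frame of spacer1_c below -0.007 m)) and ((angle between spacer2_c's own z axis and vertical below 0.2 rad and z of cap_c in the frame of spacer2_c above 0.007 m) or (angle between spacer2_c's own z axis and vertical above 2.9 rad and z of cap_c in the frame of spacer2_c below -0.007 m)) and ((angle between spacer3_c's own z axis and vertical below 0.2 rad and z of cap_c in the frame of spacer3_c above 0.007 m) or (angle between spacer3_c's own z axis and vertical above 2.9 rad and z of cap_c in the frame of spacer3_c below -0.007 m)) and ((angle between spacer4_c's own z axis and vertical below 0.2 rad and z of cap_c in the frame of spacer4_c above 0.007 m) or (angle between spacer4_c's own z axis and vertical above 2.9 rad and z of cap_c in the frame of spacer4_c below -0.007 m)) and ((angle between spacer5_c's own z axis and vertical below 0.2 rad and z of cap_c in the frame of spacer5_c above 0.007 m) or (angle between spacer5_c's own z axis and vertical above 2.9 rad and z of cap_c in the frame of spacer5_c below -0.007 m)) and contact force between cap and the fingers below 0.05 N), for 0.2 s.
At the end, for the whole second after the job is handed in: Pad, all present spacers, blue disc stacked in that order, flat, each within 8 mm of the plate centre; nut upright, flange 8 to 34 mm clear of the yellow edge, within 15 mm of its middle; pot upright within 15 mm of the midpoint of the cans, along and across; all at rest (horizontal distance between each of pad_c, spacer1_c, spacer2_c, spacer3_c, spacer4_c, spacer5_c, cap_c and plate below 0.008 m and angle between the z axis of each of pad_c, spacer1_c, spacer2_c, spacer3_c, spacer4_c, spacer5_c, cap_c and the z axis of plate, either way round below 0.08 rad and height (world z) of each of pad_c, nut_c below 0.019 m and height (world z) of spacer1_c between 0.024 and 0.082 m and height (world z) of spacer2_c between 0.024 and 0.082 m and height (world z) of spacer3_c between 0.024 and 0.082 m and height (world z) of spacer4_c between 0.024 and 0.082 m and height (world z) of spacer5_c between 0.024 and 0.082 m and height (world z) of cap_c between 0.055 and 0.095 m and ((angle between spacer1_c's own z axis and vertical below 0.2 rad and z of cap_c in the frame of spacer1_c above 0.007 m) or (angle between spacer1_c's own z axis and vertical above 2.9 rad and z of cap_c in the frame of spacer1_c below -0.007 m)) and ((angle between spacer2_c's own z axis and vertical below 0.2 rad and z of cap_c in the frame of spacer2_c above 0.007 m) or (angle between spacer2_c's own z axis and vertical above 2.9 rad and z of cap_c in the frame of spacer2_c below -0.007 m)) and ((angle between spacer3_c's own z axis and vertical below 0.2 rad and z of cap_c in the frame of spacer3_c above 0.007 m) or (angle between spacer3_c's own z axis and vertical above 2.9 rad and z of cap_c in the frame of spacer3_c below -0.007 m)) and ((angle between spacer4_c's own z axis and vertical below 0.2 rad and z of cap_c in the frame of spacer4_c above 0.007 m) or (angle between spacer4_c's own z axis and vertical above 2.9 rad and z of cap_c in the frame of spacer4_c below -0.007 m)) and ((angle between spacer5_c's own z axis and vertical below 0.2 rad and z of cap_c in the frame of spacer5_c above 0.007 m) or (angle between spacer5_c's own z axis and vertical above 2.9 rad and z of cap_c in the frame of spacer5_c below -0.007 m)) and y of nut_c in the frame of plate between 0.095 and 0.121 m and x of nut_c in the frame of plate between -0.015 and 0.015 m and angle between each of nut_c, pot_c's own z axis and vertical below 0.1 rad and x of pot_c in the frame of can_a between 0.08 and 0.11 m and y of pot_c in the frame of can_a between -0.015 and 0.015 m and height (world z) of pot_c below 0.036 m and linear speed of each of pad, cap, nut, pot, spacer1, spacer2, spacer3, spacer4, spacer5 below 0.02 m/s); the robot touches nothing.
It fails at once if a green can shifted more than 10 mm (distance of any of can_a, can_b from where it was at the start of the episode above 0.01 m).
It fails at once if the wrench or the rinse bottle shifted more than 20 mm (distance of any of wrench, rinse from where it was at the start of the episode above 0.02 m).
Of spacer1, spacer2, spacer3, spacer4, spacer5 only 3 to 5 are there at a start; the rules pass over those that are not, and their reading is None.
At some moment in a run one of nut, pot may be knocked a few centimetres aside while the robot is not near it.
Once in a run the grip may slacken for a moment while it holds something.
It also fails if it takes over 210 s, if anything falls off the work surface, if the arm or the gripper's body presses on something with over 40 N, if the wrist force passes 120 N, or if a joint passes its speed limit or range.

### The arm

A 6-joint arm with a two-finger parallel gripper is mounted at the origin on the work surface. World frame = base frame: x ahead of the robot, y to its left, z up, the work surface at z = 0. Lengths are in m, angles in rad, forces in N, time in s.
With the tool pointing down it reaches from about 0.375 to 0.9 m from the base axis. Payload 3.1 kg.
Tool frame: the origin (TCP) lies at the very end of the fingers, on their centre line; the grasp point (between the pads) lies 19 mm behind it (manip.hold_point_z is the distance from the TCP to the grasp point, in m); y points along the fingers, z is the direction in which the jaws open and shut, and the axes are right-handed (so a half turn about y gives the same grasp; the last joint's range is limited). The gripper opens to 85 mm and grips with 20 to 120 N. Pads are 22 mm wide; open, the fingers measure 114 mm over their backs; the gripper's body (76 mm by 85 mm) begins 54 mm behind the grasp point. The pads swing forward as they close: fully open they stand 13 mm farther back than shut.
Start: joints at [-0.178, 0.527, 1.433, -0, 1.181, -0.178], TCP at [0.625, 0, 0.231] pointing down, gripper open.
Joint ranges: [-3.08, 3.08], [-0.75, 2.2], [0.22, 2.44], [-1.43, 4.57], [0, 2.65], [-2.85, 2.85]. Speed limits (rad/s): [2.79, 2.79, 3.14, 3.14, 3.14, 3.14].

### API

Orientations are given as a unit quaternion [x, y, z, w].
In Python, from station import manip, eyes, workorder gives the robot as it stands. The module is installed in compiled form; this text tells all that it offers.
- The arm moves only by the shell command python3 -m jog 'ROWS' [OPENING] [FORCE]. ROWS is JSON, a list of rows, each a list of 2 entries, a list of its own where there are three numbers: the shift along the tool's x, y, z in cm, then the turn about the tool's y in rad. A call has 1 to 20 rows; each row is the pose to reach, as a shift and turn from the pose commanded when the call began, along the tool's axes at that moment; what a row does not reach only later rows make up. A row lasts 1/12 s, in which the tool goes at most 41.7 mm and 7.16 degrees, less where a joint would pass 70% of its speed; a pose out of reach is approached as far as the arm can. A call with a gripper value outside its range is refused whole. OPENING is the finger opening in cm, from 0 to 8.54, set as the call begins (- or left out, the last holds). The fingers move at their own pace and stop on an object; FORCE is the grip in N (left out, the last holds). Time passes only in rows, so rows that repeat a pose let the fingers close. It gives the time, the measured TCP pose, the force and the opening at its end, in the units of the state.
- manip.sense(): the state, without advancing time (a new reading comes with each control period).
- eyes.snapshot(name): name is "scene" or "side" or "wrist"; returns a dict with "frame" (480x640x3 uint8, red, green, blue), "vfov" (degrees; the focal length in pixels is half the picture's height over the tangent of half this angle, whatever the lens; pixels are square), "cx", "cy" (the principal point, pixels), "rvec" (rotation vector, rad) and "tvec" (3), from world to camera coordinates, as OpenCV has them. Camera axes: x right, y down, z forward; pixel columns grow to the right and rows downward; lengths in m; the calibration is good to about 2 mm. A picture is of the moment at which its call begins. There is no depth.
- workorder.sign_off(): hands the job in, once; it reports no verdict.
The state is a dict: "t": time; "q": joint angles; "qd": joint speeds; "tau": joint torques, N m; "tcp_pos": TCP position; "tool_rot": TCP orientation; "force": force on the tool from outside, world axes, zero at the start; "ft_torque": the same for the moment, N m; "finger_gap": opening from 0.0 (shut) to 1.0 (fully open).
Only numpy, scipy, OpenCV 4.12 (cv2) and the standard library are available. Lean on these libraries where they do the work, as an engineer would, in place of code of your own. Each camera call takes 0.05 s, during which the arm holds its last target. There are 200 camera calls.

## Working session

There is one attempt and no reset: what is moved stays moved. The work goes in short steps, Python scripts to look and compute and a shell command to move; the robot and the scene stay as the last step left them, time stands still between calls to the robot, and variables do not carry over. Pictures are saved under pics/ and viewed, about 12 in all and at most 16, crops included, and the job is handed in when it is done.

```bash
mkdir -p pics; cat > h.py <<'E'
import numpy as np, cv2
from station import manip, eyes, workorder
from scipy.spatial.transform import Rotation as R
def snap(n,save=None):
    s=eyes.snapshot(n); 
    if save: cv2.imwrite('pics/'+save,s['frame'][:,:,::-1])
    return s
def cam(s):
    f=240/np.tan(np.radians(s['vfov'])/2)
    K=np.array([[f,0,s['cx']],[0,f,s['cy']],[0,0,1]])
    return K,cv2.Rodrigues(np.array(s['rvec'],float))[0],np.array(s['tvec'],float).reshape(3)
def ray(s,px,z):
    K,Rm,t=cam(s); C=-Rm.T@t
    p=np.atleast_2d(px).astype(float)
    d=(Rm.T@np.linalg.inv(K)@np.c_[p,np.ones(len(p))].T).T
    return C+d*((z-C[2])/d[:,2])[:,None]
def proj(s,X):
    K,Rm,t=cam(s); c=(Rm@np.atleast_2d(X).T).T+t; u=(K@c.T).T; return u[:,:2]/u[:,2:]
E
python3 - <<'E'
from h import *
for n in('scene','side','wrist'):
    s=snap(n,n+'0.png'); K,Rm,t=cam(s); print(n,s['vfov'],s['cx'],s['cy'],-Rm.T@t,Rm[2])
st=manip.sense(); print(st['tcp_pos'],st['tool_rot'],R.from_quat(st['tool_rot']).as_matrix(),st['finger_gap'],manip.hold_point_z)
E
```

```text
scene 50.68605951121393 317.53084399924643 241.2706868775944 [ 1.33304656 -0.68218446  0.78390273] [-0.59106063  0.57238683 -0.56834906]
side 45.28206343402057 306.39424892657456 241.0218957127777 [0.37209868 1.05852076 0.68074018] [ 0.13776299 -0.84125164 -0.52279732]
wrist 64.44604827064046 318.1779284639121 242.83642401311036 [0.62413375 0.07442636 0.37363308] [-0.00289851 -0.29095843 -0.9567313 ]
[6.24458115e-01 1.47619523e-04 2.30529939e-01] [-0.50035697  0.50047406 -0.49949269  0.49967557] [[ 6.55542696e-05 -1.66277648e-03  9.99998615e-01]
 [-9.99999953e-01  2.99918901e-04  6.60530560e-05]
 [-3.00028317e-04 -9.99998573e-01 -1.66275674e-03]] 0.9967527161117151 0.0187
```

View pics/scene0.png

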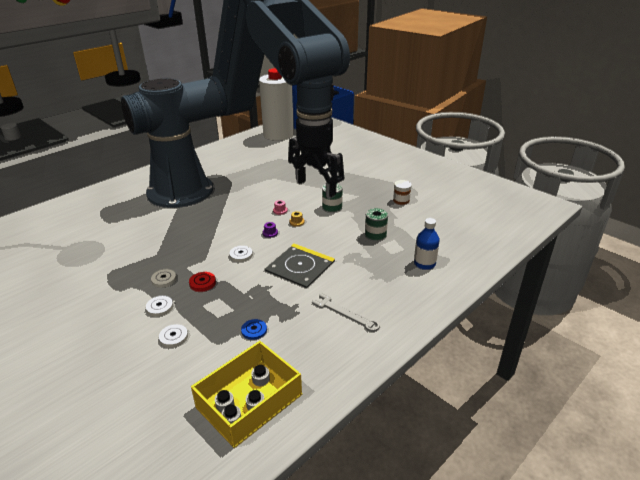

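View pics/side0.png

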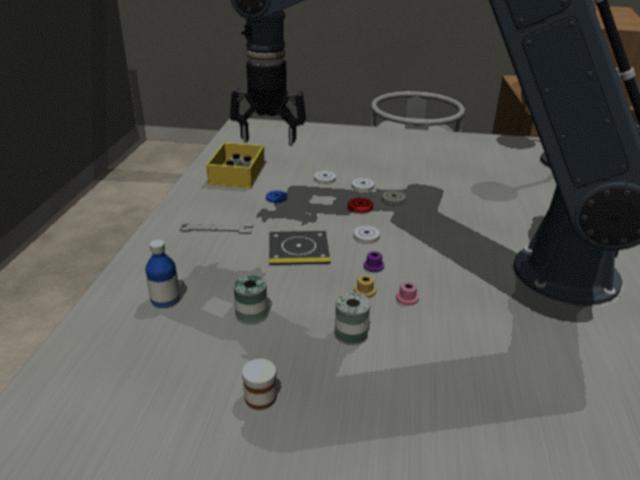

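Scene view: whites at (241,253), (159,305) and (173,335), and a greyish disc at (163,277). The red pad is at (202,281), the cap at (254,329), the plate at (300,264), the brass nut at (297,218) and the pot at (402,192). The cans are at (332,198) and (376,223). The nut look-alikes are pink (280,207) and purple (270,229). The greyish disc still has to be told apart from the whites, so I'll enlarge it.

```bash
python3 - <<'E'
from h import *
a=cv2.imread('pics/scene0.png'); b=cv2.imread('pics/side0.png')
c=np.vstack([cv2.resize(a[185:355,130:330],(800,680))[:,:], ])
d=cv2.resize(b[160:310,260:430],(680,600))
cv2.imwrite('pics/crop1.png',np.hstack([cv2.resize(a[190:350,140:330],(420,354)),cv2.resize(b[165:308,260:430],(420,354))])[:, :800])
s=snap('scene'); e=snap('side')
sc={'w1':(241,253,.006),'w2':(159,305,.006),'w3':(173,335,.006),'g':(163,277,.006),'pad':(202,281,.007),'cap':(254,329,.005),'plate':(300,264,.008),'nut':(297,218,.015),'pot':(402,192,.03),'canA':(332,200,.035),'canB':(376,223,.035),'bottle':(427,246,.065),'wr1':(315,299,0),'wr2':(378,326,0)}
for k,v in sc.items():
    p=ray(s,v[:2],v[2])[0]; u=proj(e,p)[0].astype(int); q=np.round(p,3); uv=proj(s,p)[0]
    print(k,q,'side px',u,'rgb',s['frame'][v[1],v[0]],e['frame'][min(max(u[1],0),479),min(max(u[0],0),639)])
E
```

```text
w1 [ 0.419 -0.077  0.006] side px [366 235] rgb [172 173 176] [136 139 141]
w2 [ 0.448 -0.335  0.006] side px [363 185] rgb [ 98  98 100] [134 139 143]
w3 [ 0.555 -0.363  0.006] side px [325 177] rgb [ 98  99 101] [132 135 139]
g [ 0.363 -0.274  0.006] side px [394 198] rgb [75 73 64] [90 88 83]
pad [ 0.446 -0.216  0.007] side px [360 205] rgb [107  15  12] [66 10 13]
cap [ 0.663 -0.229  0.005] side px [275 196] rgb [ 24  50 113] [ 23  52 103]
plate [ 0.567 -0.003  0.008] side px [297 245] rgb [186 187 188] [127 129 133]
nut [0.408 0.133 0.015] side px [364 285] rgb [91 63 25] [101  81  43]
pot [0.545 0.441 0.03 ] side px [259 385] rgb [86 47 25] [102 102  95]
canA [0.432 0.252 0.035] side px [345 313] rgb [109 102  90] [79 80 76]
canB [0.606 0.246 0.035] side px [251 301] rgb [21 41 28] [43 56 48]
bottle [0.792 0.216 0.065] side px [159 268] rgb [13 32 73] [ 30  61 119]
wr1 [ 0.683 -0.063  0.   ] side px [252 229] rgb [200 197 185] [128 129 123]
wr2 [ 0.845 -0.029 -0.   ] side px [181 231] rgb [199 195 184] [95 95 90]
```

View pics/crop1.png

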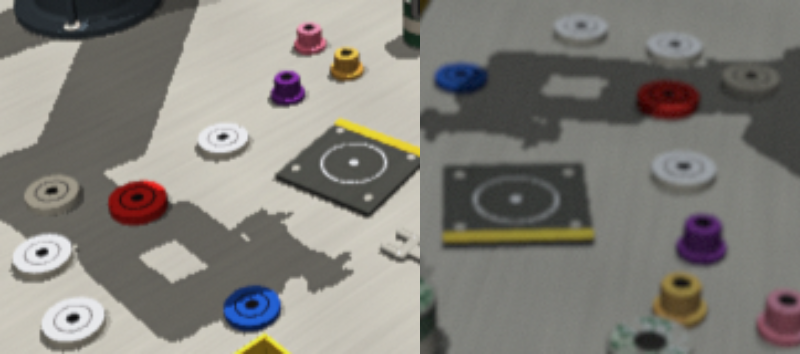

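The plate is at (0.567, 0), and side-view pixels agree with the scene rays. The greyish disc lies in the arm's shadow and looks warmer than white, so I'll settle that once the shadow moves. Next I measure by blobs in both views.

```bash
cat > blobs.py <<'E'
from h import *
def blob(s,xy,z,r=.05,mode='col'):
    """segment the thing near world xy by colour; centroid -> plane z"""
    f=s['frame']; h=cv2.cvtColor(f,cv2.COLOR_RGB2HSV).astype(int)
    H,S,V=h[...,0],h[...,1],h[...,2]; F=f.astype(int)
    m={'red':((H<8)|(H>172))&(S>150),'blue':(abs(H-110)<12)&(S>120),'white':(V>60)&(F[...,2]-F[...,0]>=-1)&(S<30),
       'brass':(abs(H-19)<6)&(S>110),'pink':((H>165)|(H<5))&(S>50)&(S<165),'purple':(abs(H-140)<12)&(S>80)}[mode].astype(np.uint8)
    c=proj(s,[*xy,z])[0]; e=max(np.linalg.norm(proj(s,[xy[0]+dx,xy[1]+dy,z])[0]-c) for dx,dy in((r,0),(0,r)))
    k=np.zeros_like(m); cv2.circle(k,tuple(int(v) for v in np.round(c)),int(e),1,-1)
    m=cv2.morphologyEx(m*k,cv2.MORPH_CLOSE,np.ones((7,7),np.uint8))
    n,l,st,ce=cv2.connectedComponentsWithStats(m)
    if n<2: return None
    i=1+np.argmax(st[1:,4]); cnt=cv2.findContours((l==i).astype(np.uint8),0,2)[0][0]
    hm=cv2.fillPoly(np.zeros_like(m),[cv2.convexHull(cnt)],1); M=cv2.moments(hm,True)
    px=(M['m10']/M['m00'],M['m01']/M['m00']); w=ray(s,cv2.convexHull(cnt)[:,0],z)
    return np.round(px,1),np.round(ray(s,px,z)[0][:2],4),np.round(np.ptp(w[:,:2],axis=0),3)
E
python3 - <<'E'
from blobs import *
S={n:snap(n) for n in('scene','side')}
for k,xy,z,m in [('pad',(.446,-.216),.007,'red'),('cap',(.663,-.229),.005,'blue'),('w1',(.419,-.077),.006,'white'),('w2',(.448,-.335),.006,'white'),('w3',(.555,-.363),.006,'white'),('nut',(.408,.133),.013,'brass')]:
    for n in S: print(k,n,blob(S[n],xy,z,.05,m))
s=S['scene']; f=s['frame']
for n,px in(('pink',(280,207)),('purple',(270,229))): print(n,ray(s,px,.015)[0])
for n,(u,v) in (('grey',(163,271)),('benchshadow',(150,270)),('white',(159,300)),('benchlit',(130,320)),('grey2',(172,277))): print(n,f[v-1:v+2,u-1:u+2].reshape(-1,3).mean(0))
# plate: dark quad in the scene
for n in S:
    s=S[n]; f=s['frame'];h=cv2.cvtColor(f,cv2.COLOR_RGB2HSV)
    c=proj(s,[.567,0,.008])[0]; k=np.zeros((480,640),np.uint8); cv2.circle(k,tuple(int(v) for v in c),14 if n=='scene' else 12,1,-1)
    m=((h[...,2]>150 if n=='scene' else h[...,2]>90)*k).astype(np.uint8)
    n_,l,st,ce=cv2.connectedComponentsWithStats(m); print(n,[ (a.round(1),int(b),ray(s,a,.008)[0][:2].round(4)) for a,b in zip(ce[1:],st[1:,4])])
    ye=cv2.inRange(h,(20,130,90),(34,255,255)); k=np.zeros_like(ye); cv2.circle(k,tuple(int(v) for v in proj(s,[.567,.06,.008])[0]),45,255,-1); ye&=k
    n_,l,st,ce=cv2.connectedComponentsWithStats(ye); i=1+np.argmax(st[1:,4]); yy,xx=np.where(l==i); w=ray(s,np.c_[xx,yy],.006)[:,:2]
    L=cv2.fitLine(w.astype(np.float32),2,0,.01,.01).ravel(); print('stripe',len(xx),L,w.min(0),w.max(0))
E
```

```text
pad scene (array([202.1, 281.4]), array([ 0.4471, -0.2168]), array([0.074, 0.067]))
pad side (array([359.8, 204.9]), array([ 0.4469, -0.2195]), array([0.061, 0.076]))
cap scene (array([253.5, 328.9]), array([ 0.6621, -0.2293]), array([0.058, 0.058]))
cap side (array([276.1, 196.2]), array([ 0.6633, -0.2324]), array([0.053, 0.062]))
w1 scene (array([240.5, 251.9]), array([ 0.4143, -0.0752]), array([0.057, 0.057]))
w1 side (array([366.4, 232. ]), array([ 0.4203, -0.091 ]), array([0.062, 0.065]))
w2 scene (array([158.6, 303.9]), array([ 0.4436, -0.3333]), array([0.058, 0.059]))
w2 side (array([361.7, 188. ]), array([ 0.4505, -0.3174]), array([0.09 , 0.128]))
w3 scene (array([172.5, 334. ]), array([ 0.5513, -0.3623]), array([0.057, 0.057]))
w3 side (array([324.8, 182.7]), array([ 0.551, -0.332]), array([0.078, 0.153]))
nut scene (array([296.4, 219. ]), array([0.4082, 0.1305]), array([0.066, 0.064]))
nut side (array([365.2, 286. ]), array([0.4059, 0.1307]), array([0.04 , 0.067]))
pink [0.3266062  0.13964272 0.015     ]
purple [0.39668829 0.04186023 0.015     ]
grey [142.33333333 136.88888
[... 650 characters left out ...]
 (array([314., 263.]), 1, array([0.5889, 0.0249])), (array([289.2, 269.3]), 10, array([ 0.5634, -0.0367])), (array([311.4, 267.8]), 5, array([0.5985, 0.0064])), (array([305.5, 271. ]), 2, array([ 0.5974, -0.0129])), (array([296.5, 272. ]), 6, array([ 0.5844, -0.0313])), (array([301., 272.]), 1, array([ 0.5924, -0.0235]))]
stripe 166 [0.9772131  0.21226059 0.55106467 0.05726095] [0.48433568 0.03795839] [0.6136657  0.07596484]
side [(array([298.3, 244.7]), 15, array([ 0.5643, -0.0054])), (array([290.3, 252.7]), 14, array([0.5757, 0.0299])), (array([304., 253.]), 1, array([0.5463, 0.0258]))]
stripe 257 [0.97685426 0.21390583 0.5523819  0.05061623] [0.48918777 0.02927686] [0.61414309 0.0700961 ]
```

Ruled out: the disc at (163,277) has R/B 1.15 against 1.10 for the shadowed bench and 0.98 for real white. It is beige, not white, so it looks like a decoy; I'll confirm it close up. Now I move above the pad and look.

```bash
python3 -m jog '[[[21.8,0,-17.8],0],[[21.8,0,-17.8],0],[[21.8,0,-17.8],0],[[21.8,0,-17.8],0],[[21.8,0,-17.8],0],[[21.8,0,-17.8],0],[[21.8,0,-17.8],0],[[21.8,0,-17.8],0],[[21.8,0,-17.8],0],[[21.8,0,-17.8],0],[[21.8,0,-17.8],0]]' 8.5 40
python3 - <<'E'
from blobs import *
s=snap('wrist','wr1.png')
print(blob(s,(.447,-.218),.007,.05,'red'), proj(s,manip.sense()['tcp_pos']))
for xy in((.446,-.335),(.552,-.365),(.363,-.274)):print(blob(s,xy,.006,.045,'white'),proj(s,[*xy,.006]))
E
```

```text
t: 1.27
tcp_pos: [0.4477, -0.2172, 0.2314]
tool_rot: [-0.5, 0.5, -0.5, 0.5]
force: [0.5, 1.0, 0.7]
finger_gap: 0.995
(array([316.3, 203.9]), array([ 0.445 , -0.2149]), array([0.064, 0.064])) [[319.94447823 312.92087242]]
(array([318.6, 320.5]), array([ 0.4474, -0.3426]), array([0.087, 0.084])) [[317.29519104 314.14559691]]
(array([412.9, 337.6]), array([ 0.5506, -0.3633]), array([0.047, 0.068])) [[414.02940654 338.93859624]]
(array([231.6, 264.1]), array([ 0.3577, -0.278 ]), array([0.076, 0.076])) [[236.43033634 260.44712293]]
```

View pics/wr1.png

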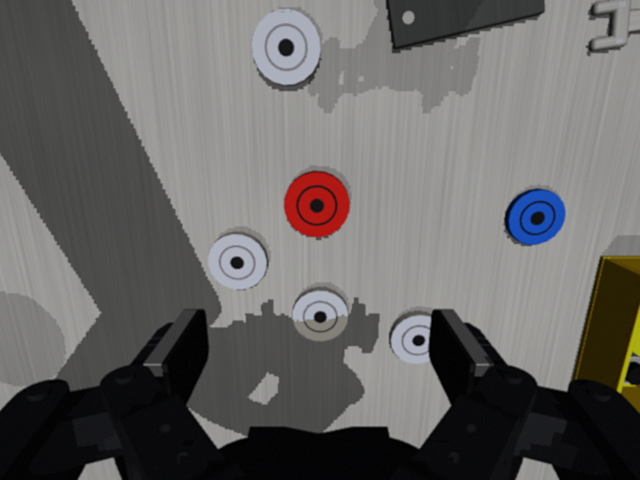

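The wrist view corrects me. The disc I took for beige is now in light at (237,262) and is plain white, while the shadowed half of the disc at (320,316) looks tan. So there are four spacers: (286,46), (237,262), (320,316) and (418,340). The pad is at (316,205) and the cap at (537,217). I'll use the dark centre dots for positions.

```bash
cat >> blobs.py <<'E'
def dot(s,xy,z,r=.012,thr=55):
    """dark centre dot near world xy on plane z"""
    g=s['frame'].max(2); c=proj(s,[*xy,z])[0]; e=np.linalg.norm(proj(s,[xy[0]+r,xy[1],z])[0]-c)
    k=np.zeros_like(g); cv2.circle(k,tuple(int(v) for v in np.round(c)),int(e)+1,1,-1)
    n,l,st,ce=cv2.connectedComponentsWithStats(((g<thr)&(k>0)).astype(np.uint8))
    if n<2: return None
    i=1+np.argmax(st[1:,4]); return ce[i].round(1),int(st[i,4]),ray(s,ce[i],z)[0][:2].round(4)
def tool(p,yaw=0.):
    """shift (cm, tool axes) from the present pose to world p"""
    st=manip.sense(); return (R.from_quat(st['tool_rot']).as_matrix().T@(np.array(p)-st['tcp_pos'])*100).round(2)
E
python3 - <<'E'
from blobs import *
s=snap('wrist')
for n,px,z in(('w1',(286,46),.012),('g',(237,262),.012),('w2',(320,316),.012),('w3',(418,340),.012),('pad',(316,205),.014),('cap',(537,217),.01)):
    print(n,dot(s,ray(s,px,z)[0][:2],z))
print(tool([.445,-.2155,-.001]))
E
```

```text
w1 (array([285.6,  47.4]), 177, array([ 0.4187, -0.0772]))
g (array([236.6, 262.6]), 101, array([ 0.3644, -0.2741]))
w2 (array([319.7, 317. ]), 93, array([ 0.4487, -0.335 ]))
w3 (array([418.1, 340.3]), 83, array([ 0.5549, -0.3628]))
pad (array([316.3, 205.5]), 125, array([ 0.4451, -0.2149]))
cap (array([537. , 218.2]), 117, array([ 0.6616, -0.228 ]))
[-0.14 23.23 -0.28]
```

```bash
python3 -m jog '[[[-0.2,0,-0.3],0],[[-0.2,4,-0.3],0],[[-0.2,8,-0.3],0],[[-0.2,12,-0.3],0],[[-0.2,16,-0.3],0],[[-0.2,19,-0.3],0],[[-0.2,21,-0.3],0],[[-0.2,22,-0.3],0],[[-0.2,22.7,-0.3],0],[[-0.2,23.1,-0.3],0],[[-0.2,23.1,-0.3],0]]' 8.5 40
python3 -m jog '[[[0,0,0],0],[[0,0,0],0],[[0,0,0],0],[[0,0,0],0],[[0,0,0],0],[[0,0,0],0],[[0,0,0],0],[[0,0,0],0]]' 5.5 40
python3 -m jog '[[[0,-1,0],0],[[0,-3,0],0],[[0,-6,0],0],[[0,-10,0],0],[[0,-14,0],0],[[0,-14,0],0]]'
python3 -c "
from blobs import *
print(tool([.564,-.002,.12])); s=snap('wrist','wr2.png'); print(blob(s,(.564,-.002),.008,.06,'white'))"
```

```text
t: 2.28
tcp_pos: [0.4444, -0.216, 0.0005]
tool_rot: [-0.5, 0.5, -0.5, 0.5]
force: [0.4, 0.4, 1.1]
finger_gap: 0.997
t: 2.95
tcp_pos: [0.4449, -0.2166, 0.0021]
tool_rot: [0.5, -0.499, 0.501, -0.5]
force: [0.9, 1.0, 5.4]
finger_gap: 0.721
t: 3.45
tcp_pos: [0.4477, -0.2187, 0.1479]
tool_rot: [0.499, -0.494, 0.505, -0.501]
force: [0.9, -0.7, -0.8]
finger_gap: 0.723
[-21.69   2.72  11.61]
(array([496.1,   3.1]), array([ 0.5645, -0.0686]), array([0.02 , 0.005]))
```

View pics/wr2.png

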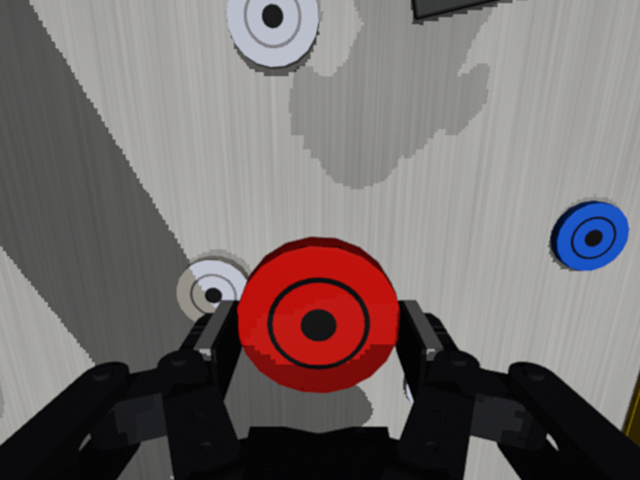

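Pad gripped square: dot at (318,325), both fingers on the rim. Stopping short of the plate for a clear look at its ring and dot.

```bash
python3 -m jog '[[[-2,0,2],0],[[-5,0,5],0],[[-8,-2,8],0],[[-11,-4,11],0],[[-11,-4,11.7],0],[[-11,-4,11.7],0],[[-11,-4,11.7],0],[[-11,-4,11.7],0]]'
python3 - <<'E'
from blobs import *
s=snap('wrist','wr3.png'); g=cv2.cvtColor(s['frame'],cv2.COLOR_RGB2HSV)
c=proj(s,[.564,-.002,.008])[0]; print(c)
m=((g[...,2]>110)&(g[...,1]<50)).astype(np.uint8)
n,l,st,ce=cv2.connectedComponentsWithStats(m)
for i in range(1,n):
    if 20<st[i,4]<4000: print(ce[i].round(1),st[i],ray(s,ce[i],.008)[0][:2].round(4))
y=cv2.inRange(g,(20,130,90),(34,255,255)); yy,xx=np.where(y>0); ok=abs(xx-c[0])<200; w=ray(s,np.c_[xx,yy][ok],.008)[:,:2]
print(cv2.fitLine(w.astype(np.float32),2,0,.01,.01).ravel(),w.min(0),w.max(0))
E
```

```text
t: 4.17
tcp_pos: [0.559, -0.1058, 0.1791]
tool_rot: [-0.501, 0.501, -0.499, 0.499]
force: [-0.3, -1.2, 0.2]
finger_gap: 0.726
[326.53947769  86.99451548]
[379.4   4.7] [373   0  14  12 142] [0.602  0.0534]
[245.6  36.7] [239  29  14  16 181] [0.5038 0.0328]
[324.1  80.1] [ 274   28  101  109 1453] [0.5621 0.0029]
[324.5  83.8] [318  77  14  15 171] [5.624e-01 3.000e-04]
[398.4 127.9] [392 122  13  13 133] [ 0.6209 -0.0321]
[275.1 156. ] [269 150  13  13 142] [ 0.5228 -0.0537]
[385.1 398.9] [ 347  347   66   92 3087] [ 0.6233 -0.2875]
[205.7 351.3] [202 349   8   6  43] [ 0.4511 -0.2343]
[428.8 351.2] [427 349   5   6  23] [ 0.6617 -0.2337]
[ 12.9 404. ] [   0  365   36   80 1706] [ 0.2538 -0.2947]
[132.  369.7] [129 367   8   6  29] [ 0.3782 -0.2547]
[255.4 414.7] [239 402  35  31 808] [ 0.4946 -0.3067]
[236.6 432.6] [234 427   6  12  34] [ 0.4744 -0.3289]
[476.9 458.4] [464 436  27  44 914] [ 0.7223 -0.3609]
[159.9 472.7] [123 462  51  18 319] [ 0.3898 -0.3815]
[ 0.5204428  -0.85389656  0.5235694   0.04414727] [ 0.48521302 -0.38837129] [0.73840446 0.0565443 ]
```

View pics/wr3.png

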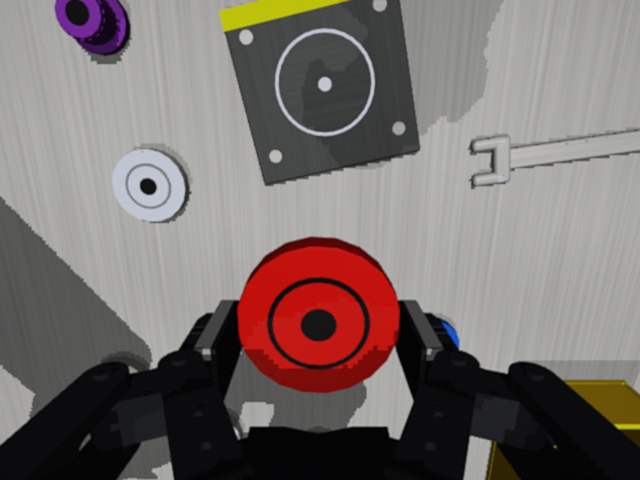

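```bash
cat >> blobs.py <<'E'
PL=np.array([.5623,.0002])
def held(s,top):
    """held disc's centre minus TCP (world xy); top: disc top above TCP"""
    st=manip.sense(); t=np.array(st['tcp_pos']); d=dot(s,t[:2],t[2]+top,.02); return d, d[2]-t[:2]
E
python3 - <<'E'
from blobs import *
s=snap('wrist'); d,o=held(s,.012); print(d,o, tool([*(PL-o),.011]), manip.sense()['tcp_pos'])
E
```

```text
(array([321.2, 320.9]), 975, array([ 0.5594, -0.1031])) [0.00038578 0.00330277] [-10.31  16.83   0.33] [ 0.55901422 -0.10640277  0.17917722]
```

```bash
sed -i 's/t\[2\]+top,.02)/t[2]+top,.008)/' blobs.py; python3 -m jog '[[[-3,0,0.3],0],[[-6,2,0.3],0],[[-9,5,0.3],0],[[-10.4,9,0.3],0],[[-10.4,12,0.3],0],[[-10.4,14.5,0.3],0],[[-10.4,16,0.3],0],[[-10.4,16.4,0.3],0],[[-10.4,16.7,0.3],0],[[-10.4,16.8,0.3],0],[[-10.4,16.8,0.3],0]]'
python3 -m jog '[[[0,0,0],0],[[0,0,0],0],[[0,0,0],0],[[0,0,0],0],[[0,0,0],0]]' 8.5 40
python3 -m jog '[[[0,-1,0],0],[[0,-4,0],0],[[0,-8,0],0],[[1,-12,0],0],[[4,-16,0],0],[[8,-16,0],0],[[8,-16,0],0]]'
python3 - <<'E'
from blobs import *
s=snap('wrist'); print(dot(s,PL,.022,.012), blob(s,PL,.015,.05,'red'))
for n in('scene','side'):
    s=snap(n); print(n,blob(s,PL,.015,.05,'red'),[dot(s,xy,.012,.012,90) for xy in((.4187,-.0772),(.3644,-.2741))])
print(tool([.4187,-.0772,.004]))
E
```

```text
t: 5.18
tcp_pos: [0.5645, -0.0026, 0.0131]
tool_rot: [0.499, -0.5, 0.501, -0.5]
force: [-0.2, -0.0, -1.1]
finger_gap: 0.722
t: 5.6
tcp_pos: [0.5643, -0.002, 0.0128]
tool_rot: [0.5, -0.5, 0.5, -0.5]
force: [0.6, -0.5, -0.2]
finger_gap: 0.995
t: 6.18
tcp_pos: [0.5673, -0.088, 0.1771]
tool_rot: [0.498, -0.496, 0.505, -0.5]
force: [0.6, 0.3, -0.4]
finger_gap: 0.994
(array([312.1, 107.1]), 248, array([ 0.5639, -0.0007])) (array([312.1, 105.8]), array([5.638e-01, 5.000e-04]), array([0.064, 0.065]))
scene (array([299.7, 261.2]), array([ 0.5643, -0.0015]), array([0.073, 0.073])) [(array([240.3, 251.4]), 7, array([ 0.4195, -0.0789])), (array([162.9, 275.9]), 14, array([ 0.366 , -0.2755]))]
side (array([297.7, 241.9]), array([ 0.5659, -0.0055]), array([0.064, 0.079])) [(array([366.5, 231.5]), 8, array([ 0.4199, -0.083 ])), (array([393.6, 195.1]), 27, array([ 0.3658, -0.2789]))]
[ -0.45  16.87 -14.46]
```

Pad is on the plate at (0.564, 0.000), within 2 mm of centre. Now spacer w1.

```bash
python3 -m jog '[[[-0.5,0,-4],0],[[-0.5,0,-8],0],[[-0.5,2,-12],0],[[-0.5,5,-14.5],0],[[-0.5,9,-14.5],0],[[-0.5,12,-14.5],0],[[-0.5,14.5,-14.5],0],[[-0.5,15.8,-14.5],0],[[-0.5,16.5,-14.5],0],[[-0.5,16.8,-14.5],0],[[-0.5,16.8,-14.5],0],[[-0.5,16.8,-14.5],0]]' 8.5 40
python3 -m jog '[[[0,0,0],0],[[0,0,0],0],[[0,0,0],0],[[0,0,0],0],[[0,0,0],0],[[0,0,0],0],[[0,0,0],0],[[0,0,0],0]]' 5.0 40
python3 -m jog '[[[0,-1,0],0],[[0,-3,0],0],[[0,-6,0],0],[[0,-10,1],0],[[0,-14,4],0],[[0,-14,8],0],[[0,-14,12],0],[[0,-14,14.5],0],[[0,-14,14.5],0],[[0,-14,14.5],0],[[0,-14,14.5],0]]'
python3 - <<'E'
from blobs import *
s=snap('wrist'); print(held(s,.009))
E
```

```text
t: 7.33
tcp_pos: [0.4191, -0.0766, 0.0047]
tool_rot: [-0.5, 0.5, -0.5, 0.5]
force: [0.0, 0.8, 0.2]
finger_gap: 0.996
t: 8.0
tcp_pos: [0.4196, -0.0771, 0.0058]
tool_rot: [0.5, -0.499, 0.501, -0.5]
force: [0.8, 1.7, 11.3]
finger_gap: 0.661
t: 8.92
tcp_pos: [0.5621, -0.0764, 0.144]
tool_rot: [-0.501, 0.501, -0.499, 0.5]
force: [-0.2, 0.2, -0.1]
finger_gap: 0.664
((array([318.2, 322. ]), 757, array([ 0.5615, -0.0755])), array([-0.00021541,  0.00094091]))
```

```bash
python3 -m jog '[[[-4,0,-0.1],0],[[-7.6,3,-0.1],0],[[-7.6,6,-0.1],0],[[-7.6,8.5,-0.1],0],[[-7.6,10,-0.1],0],[[-7.6,10.8,-0.1],0],[[-7.6,11.2,-0.1],0],[[-7.6,11.5,-0.1],0],[[-7.6,11.5,-0.1],0],[[-7.6,11.5,-0.1],0]]'
python3 -m jog '[[[0,0,0],0],[[0,0,0],0],[[0,0,0],0],[[0,0,0],0],[[0,0,0],0]]' 8.5 40
python3 -m jog '[[[0,-1,0],0],[[0,-4,0],0],[[0,-8,0],0],[[3,-12,-2],0],[[6,-16,-5],0],[[8,-16,-8],0],[[8,-16,-8],0],[[8,-16,-8],0]]'
python3 - <<'E'
from blobs import *
s=snap('wrist'); print(dot(s,PL,.034,.012), dot(s,(.3644,-.2741),.012,.015),manip.sense()['tcp_pos'])
E
```

```text
t: 9.8
tcp_pos: [0.5635, -0.0014, 0.0302]
tool_rot: [0.5, -0.5, 0.501, -0.5]
force: [-0.0, -0.0, -0.9]
finger_gap: 0.658
t: 10.22
tcp_pos: [0.5631, -0.001, 0.0296]
tool_rot: [0.5, -0.5, 0.5, -0.5]
force: [-0.1, 0.4, 0.0]
finger_gap: 0.994
t: 10.88
tcp_pos: [0.4808, -0.0826, 0.1917]
tool_rot: [0.499, -0.5, 0.501, -0.499]
force: [0.7, 0.0, -2.0]
finger_gap: 0.994
(array([428.3, 116.8]), 233, array([ 0.5631, -0.0015])) (array([204.8, 401. ]), 106, array([ 0.3644, -0.2744])) [ 0.48228199 -0.08183565  0.19092378]
```

```bash
python3 -m jog '[[[4,0,-3],0],[[8,0,-6],0],[[12,1,-9],0],[[16,3,-11.9],0],[[19.3,6,-11.9],0],[[19.3,10,-11.9],0],[[19.3,13,-11.9],0],[[19.3,15.5,-11.9],0],[[19.3,17,-11.9],0],[[19.3,18,-11.9],0],[[19.3,18.4,-11.9],0],[[19.3,18.4,-11.9],0],[[19.3,18.4,-11.9],0]]' 8.5 40
python3 -m jog '[[[0,0,0],0],[[0,0,0],0],[[0,0,0],0],[[0,0,0],0],[[0,0,0],0],[[0,0,0],0],[[0,0,0],0],[[0,0,0],0]]' 5.0 40
python3 -m jog '[[[0,-1,0],0],[[0,-3,0],0],[[0,-6,0],0],[[-2,-10,2],0],[[-5,-14,5],0],[[-8,-14,9],0],[[-12,-14,13],0],[[-16,-14,17],0],[[-19,-14,19.8],0],[[-19,-14,19.8],0],[[-19,-14,19.8],0],[[-19,-14,19.8],0],[[-19,-14,19.8],0]]'
python3 - <<'E'
from blobs import *
s=snap('wrist'); print(held(s,.007),manip.sense()['tcp_pos'])
E
```

```text
t: 12.02
tcp_pos: [0.3648, -0.2741, 0.0059]
tool_rot: [0.5, -0.499, 0.5, -0.5]
force: [0.8, -0.6, 0.4]
finger_gap: 0.996
t: 12.68
tcp_pos: [0.3662, -0.2755, 0.0089]
tool_rot: [0.5, -0.497, 0.503, -0.5]
force: [3.6, 3.2, 26.5]
finger_gap: 0.588
t: 13.77
tcp_pos: [0.5615, -0.0834, 0.1456]
tool_rot: [0.501, -0.499, 0.499, -0.5]
force: [-0.1, -0.1, 0.4]
finger_gap: 0.582Traceback (most recent call last):
  File "<stdin>", line 2, in <module>
  File "blobs.py", line 30, in held
    st=manip.sense(); t=np.array(st['tcp_pos']); d=dot(s,t[:2],t[2]+top,.008); return d, d[2]-t[:2]
                                                                                         ~^^^
TypeError: 'NoneType' object is not subscriptable
```

Gap 0.58 means the fingers closed on nothing (5 cm). I'll look.

```bash
python3 - <<'E'
from blobs import *
s=snap('wrist'); e=snap('scene'); a=cv2.resize(s['frame'],(400,300)); b=cv2.resize(e['frame'][180:370,120:373],(400,300))
cv2.imwrite('pics/c4.png',np.hstack([a,b])[:,:,::-1])
E
```

```text
(no output)
```

View pics/c4.png

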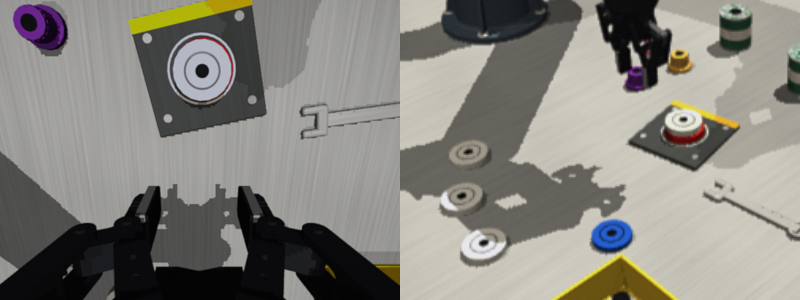

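The grip rode over the disc's edge because it was too high. The disc stayed near its place and the stack is intact. I'll redo it lower with pre-narrowed fingers, checking the disc's position on the way.

```bash
python3 -m jog '[[[4,0,-4],0],[[8,0,-8],0],[[12,-2,-12],0],[[16,-4,-16],0],[[17,-6,-19.8],0],[[17,-6,-19.8],0],[[17,-6,-19.8],0],[[17,-6,-19.8],0]]' 7.2 40
python3 - <<'E'
from blobs import *
s=snap('wrist','wr5.png'); print(dot(s,(.3644,-.2741),.012,.015),dot(s,(.4487,-.335),.012,.015),manip.sense()['tcp_pos'])
E
```

```text
t: 14.58
tcp_pos: [0.3604, -0.257, 0.2069]
tool_rot: [0.499, -0.501, 0.503, -0.498]
force: [0.2, 0.3, -0.5]
finger_gap: 0.842
(array([323.5, 230.1]), 129, array([ 0.3644, -0.2739])) (array([411.3, 290.1]), 109, array([ 0.4489, -0.3345])) [ 0.36181871 -0.25585535  0.20620556]
```

```bash
python3 -m jog '[[[2,3,0],0],[[2,7,0],0],[[2,11,0],0],[[2,14.5,0],0],[[2,17.5,0],0],[[2,19,0],0],[[2,20,0],0],[[2,20.4,0],0],[[2,20.7,0],0],[[2,20.7,0],0],[[2,20.7,0],0]]' 7.2 40
python3 -m jog '[[[0,0,0],0],[[0,0,0],0],[[0,0,0],0],[[0,0,0],0],[[0,0,0],0],[[0,0,0],0],[[0,0,0],0]]' 5.0 40
```

```text
t: 15.55
tcp_pos: [0.3645, -0.2744, -0.0009]
tool_rot: [0.5, -0.499, 0.501, -0.5]
force: [-0.3, 0.0, 0.3]
finger_gap: 0.842
t: 16.13
tcp_pos: [0.3645, -0.2745, -0.0001]
tool_rot: [0.5, -0.499, 0.501, -0.5]
force: [-0.7, 0.8, 6.4]
finger_gap: 0.677
```

```bash
python3 -m jog '[[[0,-1,0],0],[[0,-3,0],0],[[0,-6,0],0],[[-2,-10,2],0],[[-5,-14,5],0],[[-8,-15,9],0],[[-12,-15,13],0],[[-16,-15,17],0],[[-19.7,-15,19.9],0],[[-19.7,-15,19.9],0],[[-19.7,-15,19.9],0],[[-19.7,-15,19.9],0],[[-19.7,-15,19.9],0]]'
python3 - <<'E'
from blobs import *
s=snap('wrist'); print(held(s,.012),manip.sense()['tcp_pos'])
E
```

```text
t: 17.22
tcp_pos: [0.5631, -0.0757, 0.1492]
tool_rot: [-0.501, 0.499, -0.5, 0.501]
force: [-0.0, 0.2, -0.7]
finger_gap: 0.679
((array([318.2, 327.5]), 827, array([ 0.5625, -0.0757])), array([0.00021757, 0.00085523])) [ 0.56228243 -0.07655523  0.14890948]
```

```bash
python3 -m jog '[[[-4,0,0],0],[[-7.6,3,0],0],[[-7.6,6,0],0],[[-7.6,8.5,0],0],[[-7.6,10,0],0],[[-7.6,10.8,0],0],[[-7.6,11.1,0],0],[[-7.6,11.3,0],0],[[-7.6,11.3,0],0],[[-7.6,11.3,0],0]]'
python3 -m jog '[[[0,0,0],0],[[0,0,0],0],[[0,0,0],0],[[0,0,0],0],[[0,0,0],0]]' 8.5 40
python3 -m jog '[[[0,-1,0],0],[[0,-4,0],0],[[0,-8,0],0],[[3,-12,-2],0],[[6,-16,-5],0],[[8,-16,-8],0],[[8,-16,-8],0],[[8,-16,-8],0]]' 7.2
python3 - <<'E'
from blobs import *
s=snap('wrist'); print(dot(s,PL,.046,.012), dot(s,(.4487,-.335),.012,.015),manip.sense()['tcp_pos'])
E
```

```text
t: 18.1
tcp_pos: [0.5637, -0.0016, 0.0364]
tool_rot: [0.499, -0.5, 0.501, -0.5]
force: [0.2, -0.8, -0.5]
finger_gap: 0.676
t: 18.52
tcp_pos: [0.5631, -0.0009, 0.0356]
tool_rot: [-0.5, 0.5, -0.5, 0.5]
force: [-0.5, 0.2, 0.4]
finger_gap: 0.994
t: 19.18
tcp_pos: [0.4808, -0.0825, 0.1977]
tool_rot: [0.499, -0.5, 0.501, -0.499]
force: [0.1, 0.0, -0.5]
finger_gap: 0.842
(array([430.9, 115.4]), 242, array([ 0.5633, -0.0006])) (array([290., 444.]), 613, array([ 0.449 , -0.3352])) [ 0.4822763  -0.08182228  0.19695183]
```

```bash
python3 -m jog '[[[4,0,-1],0],[[8,0,-2],0],[[12,0,-3],0],[[16,0,-3.4],0],[[20,2,-3.4],0],[[23,5,-3.4],0],[[25.4,8,-3.4],0],[[25.4,12,-3.4],0],[[25.4,15,-3.4],0],[[25.4,17.5,-3.4],0],[[25.4,18.7,-3.4],0],[[25.4,19.3,-3.4],0],[[25.4,19.7,-3.4],0],[[25.4,19.7,-3.4],0],[[25.4,19.7,-3.4],0]]' 7.2 40
python3 -m jog '[[[0,0,0],0],[[0,0,0],0],[[0,0,0],0],[[0,0,0],0],[[0,0,0],0],[[0,0,0],0],[[0,0,0],0]]' 5.0 40
```

```text
t: 20.48
tcp_pos: [0.45, -0.3355, -0.0006]
tool_rot: [0.5, -0.499, 0.501, -0.5]
force: [0.2, -0.6, 0.9]
finger_gap: 0.846
t: 21.07
tcp_pos: [0.4499, -0.3357, 0.0003]
tool_rot: [0.5, -0.499, 0.501, -0.5]
force: [-0.5, 0.9, 6.6]
finger_gap: 0.678
```

```bash
python3 -m jog '[[[0,-1,0],0],[[0,-3,0],0],[[0,-6,0],0],[[-2,-10,1],0],[[-5,-14,3],0],[[-9,-15,5],0],[[-13,-15,7],0],[[-17,-15,9],0],[[-21,-15,11.4],0],[[-24.5,-15,11.4],0],[[-25.8,-15,11.4],0],[[-25.8,-15,11.4],0],[[-25.8,-15,11.4],0],[[-25.8,-15,11.4],0]]'
python3 - <<'E'
from blobs import *
s=snap('wrist'); print(held(s,.012),manip.sense()['tcp_pos'],manip.sense()['finger_gap'])
E
```

```text
t: 22.23
tcp_pos: [0.5631, -0.0773, 0.1491]
tool_rot: [0.5, -0.499, 0.5, -0.5]
force: [-0.6, -0.2, -0.5]
finger_gap: 0.676
((array([318.2, 325.7]), 825, array([ 0.5624, -0.0764])), array([-0.00062638,  0.00160008])) [ 0.56302638 -0.07800008  0.14894124] 0.6787194748423394
```

```bash
python3 -m jog '[[[-4,0,0],0],[[-7.5,2,0],0],[[-7.5,5,0],0],[[-7.5,7.5,0],0],[[-7.5,8.8,0],0],[[-7.5,9.6,0],0],[[-7.5,9.9,0],0],[[-7.5,10.1,0],0],[[-7.5,10.1,0],0],[[-7.5,10.1,0],0]]'
python3 -m jog '[[[0,0,0],0],[[0,0,0],0],[[0,0,0],0],[[0,0,0],0],[[0,0,0],0]]' 8.5 40
python3 -m jog '[[[0,-1,0],0],[[0,-4,0],0],[[0,-8,0],0],[[3,-12,-1],0],[[6,-15,-1],0],[[10,-15,-1],0],[[10,-15,-1],0],[[10,-15,-1],0]]' 7.2
python3 - <<'E'
from blobs import *
s=snap('wrist'); print(dot(s,PL,.058,.012), dot(s,(.5549,-.3628),.012,.015),manip.sense()['tcp_pos'])
print(dot(s,(.6616,-.228),.01,.015,40), blob(s,(.6616,-.228),.01,.05,'blue'))
E
```

```text
t: 23.12
tcp_pos: [0.5638, -0.0026, 0.0482]
tool_rot: [0.499, -0.5, 0.501, -0.5]
force: [0.1, 0.5, -0.4]
finger_gap: 0.678
t: 23.53
tcp_pos: [0.5631, -0.0019, 0.0476]
tool_rot: [-0.5, 0.5, -0.5, 0.5]
force: [0.2, -0.0, 0.3]
finger_gap: 0.994
t: 24.2
tcp_pos: [0.5537, -0.1047, 0.1991]
tool_rot: [0.499, -0.5, 0.502, -0.499]
force: [0.7, 0.4, -0.7]
finger_gap: 0.842
(array([331.4,  82.1]), 280, array([ 0.563, -0.001])) (array([321., 447.]), 613, array([ 0.5554, -0.363 ])) [ 0.55270036 -0.1026836   0.19791889]
(array([425.4, 336.5]), 626, array([ 0.6589, -0.2291])) (array([420.2, 347. ]), array([ 0.6546, -0.241 ]), array([0.043, 0.087]))
```

```bash
python3 -m jog '[[[4,0,0.2],0],[[8,0,0.2],0],[[12,0,0.2],0],[[16,0,0.2],0],[[20,2,0.2],0],[[24,5,0.2],0],[[26.1,8,0.2],0],[[26.1,12,0.2],0],[[26.1,15,0.2],0],[[26.1,17.5,0.2],0],[[26.1,18.8,0.2],0],[[26.1,19.4,0.2],0],[[26.1,19.8,0.2],0],[[26.1,19.8,0.2],0],[[26.1,19.8,0.2],0]]' 7.2 40
python3 -m jog '[[[0,0,0],0],[[0,0,0],0],[[0,0,0],0],[[0,0,0],0],[[0,0,0],0],[[0,0,0],0],[[0,0,0],0]]' 5.0 40
python3 -m jog '[[[0,-1,0],0],[[0,-3,0],0],[[0,-6,0],0],[[-2,-10,0.8],0],[[-5,-14,0.8],0],[[-9,-15,0.8],0],[[-13,-15,0.8],0],[[-17,-15,0.8],0],[[-21,-15,0.8],0],[[-25,-15,0.8],0],[[-28.6,-15,0.8],0],[[-28.6,-15,0.8],0],[[-28.6,-15,0.8],0],[[-28.6,-15,0.8],0]]'
python3 - <<'E'
from blobs import *
s=snap('wrist'); print(held(s,.012),manip.sense()['tcp_pos'],manip.sense()['finger_gap'])
E
```

```text
t: 25.5
tcp_pos: [0.5562, -0.3632, 0.0009]
tool_rot: [0.5, -0.499, 0.501, -0.5]
force: [0.1, -0.1, 0.4]
finger_gap: 0.841
t: 26.08
tcp_pos: [0.5562, -0.3637, 0.0018]
tool_rot: [0.5, -0.499, 0.501, -0.5]
force: [-0.4, 1.3, 6.4]
finger_gap: 0.677
t: 27.25
tcp_pos: [0.5635, -0.0773, 0.1502]
tool_rot: [0.5, -0.499, 0.5, -0.5]
force: [1.1, -0.5, -0.6]
finger_gap: 0.675
((array([318.3, 324.2]), 797, array([ 0.5629, -0.0758])), array([-0.00068649,  0.00231821])) [ 0.56358649 -0.07811821  0.14997786] 0.6760744829448997
```

```bash
python3 -m jog '[[[-4,0,0],0],[[-7.5,1,0],0],[[-7.5,4,0],0],[[-7.5,6.5,0],0],[[-7.5,7.8,0],0],[[-7.5,8.5,0],0],[[-7.5,8.8,0],0],[[-7.5,8.9,0],0],[[-7.5,8.9,0],0],[[-7.5,8.9,0],0]]'
python3 -m jog '[[[0,0,0],0],[[0,0,0],0],[[0,0,0],0],[[0,0,0],0],[[0,0,0],0]]' 8.5 40
python3 -m jog '[[[0,-1,0],0],[[0,-4,0],0],[[0,-8,0],0],[[3,-12,1],0],[[6,-15,4],0],[[10,-15,8],0],[[14,-15,9.9],0],[[18,-15,9.9],0],[[18,-15,9.9],0],[[18,-15,9.9],0]]' 6.9
python3 - <<'E'
from blobs import *
s=snap('wrist'); print(dot(s,PL,.070,.012))
print(dot(s,(.6616,-.228),.01,.009,40), manip.sense()['tcp_pos'])
s=snap('scene'); print(dot(s,(.6616,-.228),.01,.012,60),blob(s,(.6616,-.228),.005,.05,'blue'),dot(s,PL,.070,.012,90))
E
```

```text
t: 28.13
tcp_pos: [0.5639, -0.0027, 0.0613]
tool_rot: [0.499, -0.5, 0.501, -0.5]
force: [0.8, 0.3, 0.1]
finger_gap: 0.672
t: 28.55
tcp_pos: [0.5631, -0.0019, 0.0606]
tool_rot: [-0.5, 0.5, -0.5, 0.5]
force: [-0.8, -0.0, -0.7]
finger_gap: 0.995
t: 29.38
tcp_pos: [0.6637, -0.1887, 0.2114]
tool_rot: [0.499, -0.499, 0.503, -0.499]
force: [0.7, 0.0, 0.3]
finger_gap: 0.809
None
(array([315.6, 250.5]), 113, array([ 0.661, -0.228])) [ 0.66246247 -0.18530078  0.2108323 ]
(array([253.3, 327. ]), 11, array([ 0.6615, -0.2291])) (array([253.4, 328.9]), array([ 0.662 , -0.2296]), array([0.058, 0.057])) (array([298.7, 243.4]), 7, array([ 0.5642, -0.0023]))
```

```bash
python3 -m jog '[[[4.6,3,-0.1],0],[[4.6,7,-0.1],0],[[4.6,11,-0.1],0],[[4.6,14.5,-0.1],0],[[4.6,17.5,-0.1],0],[[4.6,19,-0.1],0],[[4.6,20,-0.1],0],[[4.6,20.7,-0.1],0],[[4.6,21.2,-0.1],0],[[4.6,21.2,-0.1],0],[[4.6,21.2,-0.1],0]]' 6.9 40
python3 -m jog '[[[0,0,0],0],[[0,0,0],0],[[0,0,0],0],[[0,0,0],0],[[0,0,0],0],[[0,0,0],0],[[0,0,0],0]]' 4.6 40
python3 -m jog '[[[0,-1,0],0],[[0,-3,0],0],[[0,-6,0],0],[[-2,-10,-2],0],[[-5,-14,-5],0],[[-9,-17,-9],0],[[-13,-17,-9.8],0],[[-15.1,-17,-9.8],0],[[-15.1,-17,-9.8],0],[[-15.1,-17,-9.8],0],[[-15.1,-17,-9.8],0]]'
python3 - <<'E'
from blobs import *
s=snap('wrist','cap.png'); print(held(s,.010),manip.sense()['tcp_pos'],manip.sense()['finger_gap'])
E
```

```text
t: 30.4
tcp_pos: [0.6621, -0.2283, -0.0]
tool_rot: [0.5, -0.499, 0.501, -0.5]
force: [0.1, -0.4, -0.8]
finger_gap: 0.807
t: 30.98
tcp_pos: [0.6624, -0.2286, 0.0007]
tool_rot: [0.5, -0.499, 0.501, -0.5]
force: [0.5, 0.7, 6.7]
finger_gap: 0.63
t: 31.9
tcp_pos: [0.5633, -0.0765, 0.1693]
tool_rot: [-0.5, 0.499, -0.5, 0.501]
force: [0.8, -0.5, 0.0]
finger_gap: 0.628
((array([318. , 324.1]), 789, array([ 0.5626, -0.0762])), array([-0.00122208,  0.00132244])) [ 0.56382208 -0.07752244  0.16881897] 0.6283699293731398
```

```bash
python3 -m jog '[[[-4,0,0],0],[[-7.6,1,0],0],[[-7.6,5,0],0],[[-7.6,7.5,0],0],[[-7.6,8.8,0],0],[[-7.6,9.4,0],0],[[-7.6,9.6,0],0],[[-7.6,9.7,0],0],[[-7.6,9.7,0],0],[[-7.6,9.7,0],0]]'
python3 -m jog '[[[0,0,0],0],[[0,0,0],0],[[0,0,0],0],[[0,0,0],0],[[0,0,0],0]]' 8.5 40
python3 -m jog '[[[0,-1,0],0],[[0,-4,0],0],[[0,-8,0],0],[[0,-12,0],0],[[5,-13,0],0],[[9,-13,0],0],[[9,-13,0],0],[[9,-13,0],0]]'
python3 - <<'E'
from blobs import *
s=snap('wrist','w6.png'); e=snap('side','s6.png'); c=snap('scene','c6.png')
print(dot(s,PL,.080,.012), blob(s,PL,.08,.05,'blue'),blob(c,PL,.075,.05,'blue'),blob(e,PL,.075,.05,'blue'))
for q in(c,e): print(blob(q,(.408,.131),.013,.05,'brass'))
cv2.imwrite('pics/v6.png',np.hstack([cv2.resize(c['frame'][160:300,230:460],(493,300)),cv2.resize(e['frame'][200:420,140:440],(409,300))])[:,:800,::-1])
E
```

```text
t: 32.78
tcp_pos: [0.5639, -0.0016, 0.0722]
tool_rot: [0.499, -0.5, 0.501, -0.5]
force: [1.5, 0.1, 0.1]
finger_gap: 0.628
t: 33.2
tcp_pos: [0.5631, -0.0009, 0.0716]
tool_rot: [-0.5, 0.5, -0.5, 0.5]
force: [0.7, 0.8, -0.1]
finger_gap: 0.997
t: 33.87
tcp_pos: [0.5634, -0.0938, 0.2026]
tool_rot: [0.499, -0.5, 0.502, -0.499]
force: [0.6, 1.0, 0.3]
finger_gap: 0.998
(array([317.6,  96.7]), 332, array([ 0.563 , -0.0007])) (array([317.6,  94.9]), array([5.63e-01, 4.00e-04]), array([0.054, 0.055])) (array([298.5, 241.7]), array([ 0.5637, -0.0022]), array([0.059, 0.058])) (array([298.1, 218.3]), array([ 0.5647, -0.0053]), array([0.053, 0.059]))
(array([296.4, 219. ]), array([0.4084, 0.1304]), array([0.064, 0.064]))
(array([365.1, 285.9]), array([0.4061, 0.1305]), array([0.04 , 0.067]))
```

View pics/v6.png

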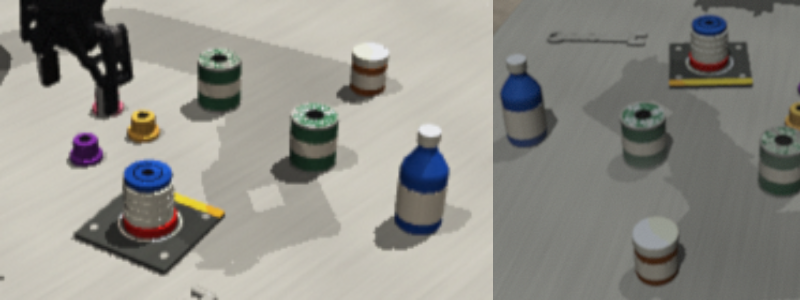

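Stack reads complete: pad, four spacers, cap at (0.563, 0). For the nut, brass at scene (296,219) is wanted; pink at (280,207) and purple at (270,229) are the look-alikes. Going above the brass one.

```bash
python3 -m jog '[[[-4,0,-3],0],[[-8,0,-6],0],[[-12,0,-10],0],[[-16,0,-14],0],[[-19,0,-15.5],0],[[-19,0,-15.5],0],[[-19,0,-15.5],0],[[-19,0,-15.5],0],[[-19,0,-15.5],0]]' 5.5 40
python3 - <<'E'
from blobs import *
s=snap('wrist','w7.png'); print(dot(s,(.407,.131),.030,.010,60),blob(s,(.407,.131),.02,.05,'brass'),manip.sense()['tcp_pos'])
for c in((.432,.252),(.606,.246)): print(dot(s,c,.07,.03,45))
E
```

```text
t: 34.77
tcp_pos: [0.4083, 0.0999, 0.2015]
tool_rot: [-0.5, 0.499, -0.5, 0.501]
force: [1.0, -0.2, -0.0]
finger_gap: 0.647
(array([315.4, 178.3]), 248, array([0.4053, 0.1338])) (array([315.8, 174.4]), array([0.4055, 0.1357]), array([0.04 , 0.041])) [0.40893488 0.09925822 0.20142162]
(array([346.4,  32.1]), 418, array([0.4256, 0.2327]))
(array([628.5,  17.5]), 752, array([0.6056, 0.2414]))
```

View pics/w7.png

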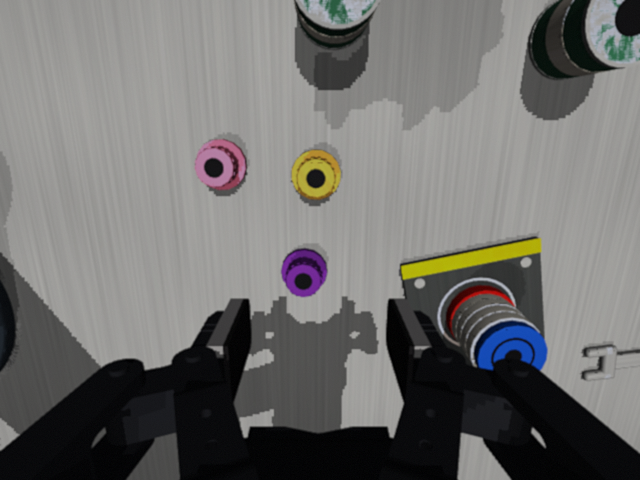

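Brass nut clear at (316,178), pink (213,167), purple (303,281). World position (0.4055, 0.1335). Grasp its grip.

```bash
python3 -m jog '[[[-3.4,3,-0.3],0],[[-3.4,7,-0.3],0],[[-3.4,11,-0.3],0],[[-3.4,14,-0.3],0],[[-3.4,16.5,-0.3],0],[[-3.4,18,-0.3],0],[[-3.4,18.7,-0.3],0],[[-3.4,18.9,-0.3],0],[[-3.4,18.9,-0.3],0],[[-3.4,18.9,-0.3],0]]' 5.5 40
python3 -m jog '[[[0,0,0],0],[[0,0,0],0],[[0,0,0],0],[[0,0,0],0],[[0,0,0],0],[[0,0,0],0],[[0,0,0],0]]' 2.4 40
python3 -m jog '[[[0,-1,0],0],[[0,-3,0],0],[[0,-6,0],0],[[0,-9,0],0],[[0,-10,0],0],[[0,-10,0],0]]'
```

```text
t: 35.65
tcp_pos: [0.406, 0.1328, 0.0129]
tool_rot: [0.499, -0.5, 0.501, -0.5]
force: [0.4, -0.3, 0.0]
finger_gap: 0.646
t: 36.23
tcp_pos: [0.4058, 0.1331, 0.0135]
tool_rot: [-0.499, 0.499, -0.501, 0.501]
force: [0.4, -0.8, 5.4]
finger_gap: 0.359
t: 36.73
tcp_pos: [0.4067, 0.1333, 0.1152]
tool_rot: [-0.498, 0.498, -0.502, 0.502]
force: [0.4, -0.4, -1.0]
finger_gap: 0.355
```

```bash
python3 -m jog '[[[1,0,4],0],[[2,0,8],0],[[2.7,0,11.5],0],[[2.7,0,13.5],0],[[2.7,2,13.5],0],[[2.7,5,13.5],0],[[2.7,7.5,13.5],0],[[2.7,8.8,13.5],0],[[2.7,9.4,13.5],0],[[2.7,9.7,13.5],0],[[2.7,9.8,13.5],0],[[2.7,9.8,13.5],0],[[2.7,9.8,13.5],0]]'
python3 -m jog '[[[0,0,0],0],[[0,0,0],0],[[0,0,0],0],[[0,0,0],0],[[0,0,0],0]]' 5.5 40
python3 -m jog '[[[0,-1,0],0],[[0,-4,0],0],[[0,-8,0],0],[[0,-12,0],0],[[0,-16,0],0],[[0,-19,0],0],[[0,-19,0],0],[[0,-19,0],0]]' 7.5
python3 - <<'E'
from blobs import *
s=snap('wrist','w8.png'); print(dot(s,(.54,.106),.030,.010,60),blob(s,(.54,.106),.02,.05,'brass'),manip.sense()['tcp_pos'])
for c in((.432,.252),(.606,.246)): print(dot(s,c,.07,.03,45))
for n in('scene','side'):
    q=snap(n); print(blob(q,(.54,.106),.013,.05,'brass')); h=cv2.cvtColor(q['frame'],cv2.COLOR_RGB2HSV)
E
```

```text
t: 37.82
tcp_pos: [0.5407, 0.1061, 0.015]
tool_rot: [-0.5, 0.499, -0.5, 0.5]
force: [-0.2, -0.4, -0.8]
finger_gap: 0.357
t: 38.23
tcp_pos: [0.5402, 0.106, 0.0146]
tool_rot: [-0.5, 0.5, -0.5, 0.5]
force: [-1.1, 1.1, -0.0]
finger_gap: 0.645
t: 38.9
tcp_pos: [0.5411, 0.1061, 0.2071]
tool_rot: [-0.499, 0.499, -0.501, 0.501]
force: [-0.1, -0.1, -1.4]
finger_gap: 0.877
(array([316.5, 216.2]), 220, array([0.5398, 0.1069])) (array([316.7, 209.8]), array([0.5401, 0.1104]), array([0.036, 0.041])) [0.5397054  0.10604881 0.20515604]
(array([168.5,  26.8]), 787, array([0.4431, 0.2432]))
(array([420.6,  27.2]), 1069, array([0.6084, 0.243 ]))
(array([323.1, 241.4]), array([0.5426, 0.1041]), array([0.061, 0.064]))
(array([299.9, 271.3]), array([0.5416, 0.1031]), array([0.042, 0.074]))
```

View pics/w8.png

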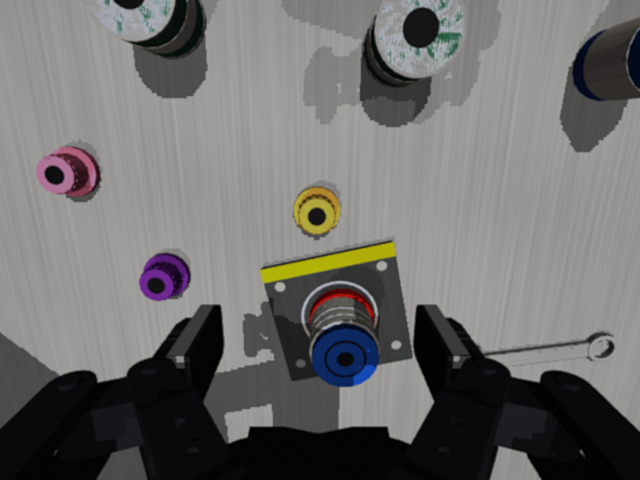

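Nut stands at (0.540, 0.107), opposite the stripe's middle, stack undisturbed (cap dot at (345,359)). Next, look at the cans and pot from above.

```bash
python3 -m jog '[[[-3,-3,-0.5],0],[[-7,-5,-0.5],0],[[-11,-7,-0.5],0],[[-15,-8,-0.5],0],[[-19,-8,-0.5],0],[[-20,-8,-0.5],0],[[-20,-8,-0.5],0],[[-20,-8,-0.5],0],[[-20,-8,-0.5],0]]' 8.5
python3 - <<'E'
from blobs import *
s=snap('wrist','w9.png'); print(manip.sense()['tcp_pos'])
for c in((.428,.243),(.607,.243)): 
    d=dot(s,c,.07,.011,45); print(d, d and dot(s,d[2],.07,.011,45))
h=cv2.cvtColor(s['frame'],cv2.COLOR_RGB2HSV); m=((h[...,1]<60)&(h[...,2]>150)).astype(np.uint8); m[:, :]*=1
n,l,st,ce=cv2.connectedComponentsWithStats(m)
for i in range(1,n):
    if st[i,4]>400: print(st[i],ce[i],ray(s,ce[i],.06)[0])
E
```

```text
t: 39.8
tcp_pos: [0.5343, 0.3045, 0.2824]
tool_rot: [0.501, -0.501, 0.5, -0.498]
force: [0.1, 0.1, -0.6]
finger_gap: 0.993
[0.53458194 0.30422924 0.2828684 ]
None None
(array([393.8, 269.3]), 378, array([0.6079, 0.2425])) (array([394. , 269.3]), 384, array([0.6081, 0.2425]))
[ 302   18   58   64 2875] [330.73843478  49.66608696] [0.54361375 0.44249873 0.06      ]
[182 142  20  78 550] [192.84181818 184.59818182] [0.4122064  0.32546481 0.06      ]
[ 434  142   36  161 1314] [452.03576865 221.47108067] [0.66441997 0.28906001 0.06      ]
[166 144  19  96 439] [173.97038724 199.95216401] [0.3923739 0.3105604 0.06     ]
[410 156  27 155 716] [425.99022346 243.09776536] [0.64061894 0.26675833 0.06      ]
[160 180  52 123 722] [174.2867036  250.71883657] [0.38685173 0.2586047  0.06      ]
[ 340  199   25  113 1045] [349.38947368 260.25741627] [0.5642573  0.24846004 0.06      ]
[595 296  31  27 629] [610.18441971 308.6899841 ] [0.84080312 0.19434955 0.06      ]
```

View pics/w9.png

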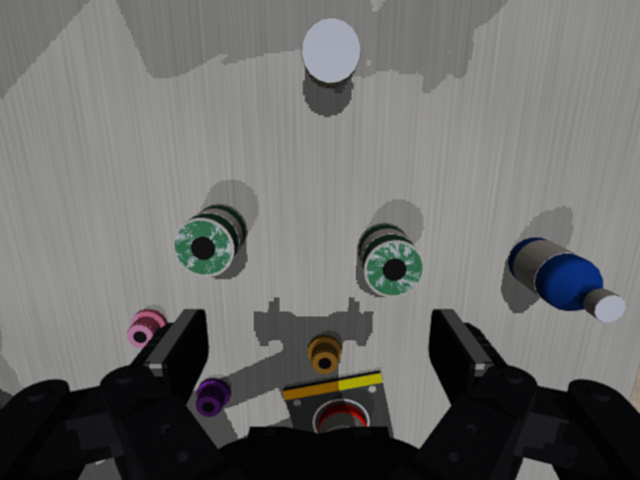

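Cans' dots are at (203,248) and (394,269), the pot lid at (331,50), and nothing stands in between.

```bash
python3 - <<'E'
from blobs import *
s=snap('wrist'); A=dot(s,ray(s,(203,248),.07)[0][:2],.07,.013,45); B=dot(s,(.608,.2425),.07,.013,45); print(A,B)
a,b=A[2],B[2]; print(np.linalg.norm(a-b),(a+b)/2,np.degrees(np.arctan2(*(b-a)[::-1])))
h=cv2.cvtColor(s['frame'],cv2.COLOR_RGB2HSV); m=((h[...,1]<60)&(h[...,2]>140)).astype(np.uint8); l=cv2.connectedComponents(m)[1]; i=l[50,331]
c=cv2.findContours((l==i).astype(np.uint8),0,2)[0][0]; e=cv2.fitEllipse(c); print(e,ray(s,e[0],.06),np.ptp(ray(s,c[:,0],.06),axis=0)); print(manip.sense()['tcp_pos'])
E
```

```text
(array([202.1, 247.6]), 383, array([0.419 , 0.2649])) (array([393.6, 268.9]), 366, array([0.6082, 0.2425]))
0.19052138987525782 [0.5136 0.2537] -6.752002221103847
((329.9798278808594, 49.44109344482422), (57.02562713623047, 63.043846130371094), 2.427191734313965) [[0.54356185 0.44255474 0.06      ]] [5.05192132e-02 4.96244754e-02 1.11022302e-16]
[0.53484586 0.30417855 0.2832615 ]
```

```bash
python3 -m jog '[[[-4,0,0.9],0],[[-8,2,0.9],0],[[-11,4,0.9],0],[[-13.8,7,0.9],0],[[-13.8,10,0.9],0],[[-13.8,13,0.9],0],[[-13.8,13,0.9],0],[[-13.8,13,0.9],0]]' 8.0 40
python3 - <<'E'
from blobs import *
s=snap('wrist'); st=manip.sense(); h=cv2.cvtColor(s['frame'],cv2.COLOR_RGB2HSV); m=((h[...,1]<60)&(h[...,2]>140)).astype(np.uint8); l=cv2.connectedComponents(m)[1]; p=proj(s,[.5436,.4426,.06])[0].astype(int); i=l[p[1],p[0]]
c=cv2.findContours((l==i).astype(np.uint8),0,2)[0][0]; e=cv2.fitEllipse(c); print(i,e,ray(s,e[0],.06),np.ptp(ray(s,c[:,0],.06),axis=0)); print(st['tcp_pos'])
E
```

```text
t: 40.57
tcp_pos: [0.5433, 0.442, 0.1523]
tool_rot: [0.501, -0.501, 0.5, -0.498]
force: [-1.4, -0.4, 0.4]
finger_gap: 0.938
117 ((314.2337341308594, 220.52194213867188), (142.5042724609375, 189.70660400390625), 173.7462921142578) [[0.53967032 0.45917757 0.06      ]] [9.33831854e-02 1.36280583e-01 5.55111512e-17]
[0.54491473 0.44293424 0.15479145]
```

```bash
python3 -m jog '[[[0,3,0],0],[[0,6,0],0],[[0,8.5,0],0],[[0,10.5,0],0],[[0,12,0],0],[[0,13,0],0],[[0,13.7,0],0],[[0,14.1,0],0],[[0,14.1,0],0],[[0,14.1,0],0]]' 8.0 40
python3 -m jog '[[[0,0,0],0],[[0,0,0],0],[[0,0,0],0],[[0,0,0],0],[[0,0,0],0],[[0,0,0],0],[[0,0,0],0],[[0,0,0],0]]' 4.2 40
python3 -m jog '[[[0,-1,0],0],[[0,-3,0],0],[[0,-6,0],0],[[0,-10,0],0],[[0,-14,0],0],[[0,-15,0],0],[[0,-15,0],0],[[0,-15,0],0]]'
```

```text
t: 41.45
tcp_pos: [0.5447, 0.4445, 0.0144]
tool_rot: [-0.499, 0.5, -0.5, 0.501]
force: [0.2, 0.6, 0.1]
finger_gap: 0.935
t: 42.12
tcp_pos: [0.5444, 0.4444, 0.0145]
tool_rot: [-0.5, 0.5, -0.5, 0.501]
force: [-1.1, -0.4, 5.9]
finger_gap: 0.595
t: 42.78
tcp_pos: [0.5435, 0.4438, 0.1632]
tool_rot: [0.5, -0.5, 0.5, -0.5]
force: [-1.0, -0.5, -2.5]
finger_gap: 0.597
```

```bash
python3 - <<'E'
from blobs import *
s=snap('wrist','w10.png'); print(manip.sense()['tcp_pos'])
E
```

```text
[0.5425409  0.44314673 0.16134703]
```

View pics/w10.png

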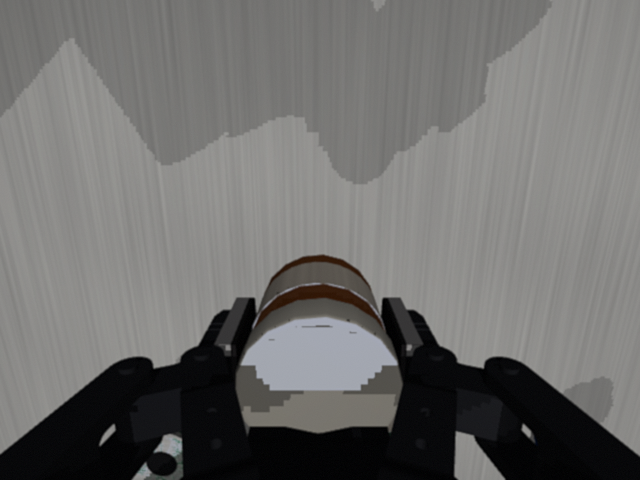

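Pot held upright between the pads. Carry to the midpoint (0.5136, 0.2537).

```bash
python3 -m jog '[[[4,0,-1],0],[[8,0,-2],0],[[12,0,-3],0],[[16,0,-3],0],[[19,0,-3],0],[[19,0,-3],0],[[19,0,-3],0],[[19,3,-3],0],[[19,6,-3],0],[[19,9,-3],0],[[19,11.5,-3],0],[[19,13,-3],0],[[19,14,-3],0],[[19,14.5,-3],0],[[19,14.8,-3],0],[[19,14.8,-3],0],[[19,14.8,-3],0]]'
python3 -m jog '[[[0,0,0],0],[[0,0,0],0],[[0,0,0],0],[[0,0,0],0]]' 6.5 40
python3 -m jog '[[[0,-1,0],0],[[0,-4,0],0],[[0,-8,0],0],[[0,-12,0],0],[[0,-16,0],0],[[4,-20,0],0],[[8,-24,0],0],[[10,-26,0],0],[[10,-26,0],0],[[10,-26,0],0]]'
python3 - <<'E'
from blobs import *
s=snap('wrist'); e=snap('side'); c=snap('scene'); print(manip.sense()['tcp_pos'])
print('nut',[blob(q,(.54,.106),.013,.05,'brass') for q in(c,e)], dot(s,(.54,.106),.03,.01,60)); print('cap',[blob(q,PL,.075,.05,'blue') for q in(c,e)])
cv2.imwrite('pics/v11.png',np.hstack([cv2.resize(s['frame'],(400,300)),cv2.resize(c['frame'][150:330,220:460],(400,300))])[:,:,::-1]); cv2.imwrite('pics/w11.png',s['frame'][:,:,::-1])
E
```

```text
t: 44.25
tcp_pos: [0.5147, 0.2546, 0.0159]
tool_rot: [-0.5, 0.5, -0.5, 0.501]
force: [0.7, -0.1, -1.9]
finger_gap: 0.596
t: 44.58
tcp_pos: [0.5145, 0.2541, 0.0159]
tool_rot: [-0.5, 0.5, -0.5, 0.5]
force: [0.4, -0.1, -0.5]
finger_gap: 0.762
t: 45.42
tcp_pos: [0.5159, 0.1521, 0.2793]
tool_rot: [0.497, -0.499, 0.503, -0.501]
force: [0.0, -0.3, 0.3]
finger_gap: 0.761
[0.51287236 0.15470613 0.2741575 ]
nut [(array([323.1, 241.4]), array([0.5426, 0.1041]), array([0.061, 0.064])), (array([298.4, 269.5]), array([0.5457, 0.0974]), array([0.056, 0.083]))] (array([339.3, 242.9]), 128, array([0.5396, 0.1068]))
cap [(array([298.5, 241.7]), array([ 0.5637, -0.0022]), array([0.058, 0.057])), (array([298. , 218.3]), array([ 0.5649, -0.005 ]), array([0.052, 0.06 ]))]
```

View pics/v11.png

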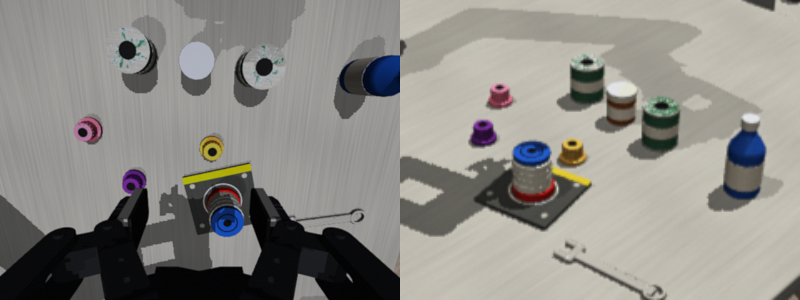

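Everything stands as wanted: pot between the cans, nut off the stripe. Settling, then a final numeric check, with some waiting in case of a knock.

```bash
cat > chk.py <<'E'
from blobs import *
s=snap('wrist'); h=cv2.cvtColor(s['frame'],cv2.COLOR_RGB2HSV)
a=dot(s,(.419,.2649),.07,.011,45); b=dot(s,(.6082,.2425),.07,.011,45); print('cans',a,b)
m=((h[...,1]<60)&(h[...,2]>140)).astype(np.uint8); k=np.zeros_like(m); p=proj(s,[.5136,.2537,.06])[0].astype(int); cv2.circle(k,tuple(int(v) for v in p),60,1,-1)
n,l,st,ce=cv2.connectedComponentsWithStats(cv2.morphologyEx(m*k,cv2.MORPH_OPEN,np.ones((15,15)))); i=1+np.argmax(st[1:,4]); P=ray(s,ce[i],.06)[0][:2]; print('pot',st[i],P)
x=(b[2]-a[2])/np.linalg.norm(b[2]-a[2]); print('pot in can_a', x@(P-a[2]), x[0]*(P-a[2])[1]-x[1]*(P-a[2])[0])
d=dot(s,(.54,.106),.03,.01,60); print('nut',d); t=np.radians(11.9); v=d[2]-PL; print('nut in plate',np.cos(t)*v[0]+np.sin(t)*v[1],-np.sin(t)*v[0]+np.cos(t)*v[1]); print('cap',dot(s,PL,.08,.012,45),manip.sense()['t'])
E
python3 -m jog '[[[0,0,0],0],[[0,0,0],0],[[0,0,0],0],[[0,0,0],0],[[0,0,0],0],[[0,0,0],0],[[0,0,0],0],[[0,0,0],0],[[0,0,0],0],[[0,0,0],0]]' >/dev/null; python3 chk.py
Z='x'; for i in 1 2 3 4; do python3 -m jog '[[[0,0,0],0],[[0,0,0],0],[[0,0,0],0],[[0,0,0],0],[[0,0,0],0],[[0,0,0],0],[[0,0,0],0],[[0,0,0],0],[[0,0,0],0],[[0,0,0],0],[[0,0,0],0],[[0,0,0],0],[[0,0,0],0],[[0,0,0],0],[[0,0,0],0],[[0,0,0],0],[[0,0,0],0],[[0,0,0],0],[[0,0,0],0],[[0,0,0],0]]' >/dev/null; done; python3 chk.py
```

```text
cans (array([207.1,  81.9]), 523, array([0.4191, 0.2649])) (array([427.9, 109.8]), 516, array([0.6081, 0.2424]))
pot [ 260   37  118  106 7743] [0.50885056 0.25553403]
pot in can_a 0.09022842966390725 0.0013093716729567443
nut (array([343.1, 245.6]), 131, array([0.5397, 0.1069]))
nut in plate -0.00011231648147987452 0.10906712330032359
cap (array([367. , 360.6]), 90, array([ 0.5632, -0.0011])) 46.45
cans (array([207.1,  81.9]), 522, array([0.419 , 0.2649])) (array([427.9, 109.9]), 520, array([0.608 , 0.2424]))
pot [ 259   37  119  105 7752] [0.50858516 0.25564084]
pot in can_a 0.09005156723931243 0.0013958832841079287
nut (array([343.1, 245.6]), 130, array([0.5397, 0.1069]))
nut in plate -0.00011231648147987452 0.10906712330032359
cap (array([367. , 360.6]), 90, array([ 0.5631, -0.001 ])) 53.1667
```

```bash
python3 -c "
from station import workorder
print(workorder.sign_off())"
```

```text
the job is handed in; nothing more can be done
None
```

I stacked the red pad, all four white spacers and the blue cap on the plate, stood the brass nut off the yellow edge and the pot between the cans, and handed the job in at about 53 s.

| Check | Last measurement | Allowed |
|---|---|---|
| Stack centring | each part about 2 mm or less from the plate centre on the wrist view just after placing; the top spacer was read in the scene view only, at 3 mm | 8 mm |
| Cap at the end | about 1.5 mm from the centre | 8 mm |
| Nut, plate frame | x 0.000 m, y 0.109 m | x ±0.015 m, y 0.095–0.121 m |
| Pot, can_a frame | x 0.090 m, y 0.001 m | x 0.08–0.11 m, y ±0.015 m |
| Cans | not shifted beyond 0.2 mm since measured at about 40 s | 10 mm |

**Went wrong or disagreed:**
- **Shadowed spacer:** I first took it for a beige look-alike. A close view showed it was white, so I included it.
- **Slipped grasp:** My first grip on that spacer was too high and rode over the edge. I redid it lower.
- **Camera offset:** The side camera read y about 3–5 mm lower than the wrist camera, so I relied on the wrist camera.
- **Pot position:** The pot's outline in the last check spilled slightly past its lid, so its 0.090 m may be a few mm off.
- **Wrench and rinse bottle:** I did not measure them at the end; in the last pictures they looked in place.

No knock to the nut or pot showed up in about 7 s of waiting before hand-in.

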